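Slide the drip tray under the whetstone bridge

ROBOT

A 6-joint arm with a two-finger parallel gripper is mounted at the origin on the work surface. World frame = base frame: x ahead of the robot, y to its left, z up, the work surface at z = 0. Lengths are in mm, angles in degrees, forces in N, time in s.
With the tool pointing down it reaches from about 350 to 850 mm from the base axis. Payload 8.1 kg.
Tool frame: the origin (TCP) lies midway between the tips of the shut fingers; the grasp point (between the pads) lies 19 mm behind it; z points along the fingers, y is the line along which they close (so a half turn about z gives the same grasp; the last joint's range is limited). The gripper opens to 85 mm and grips with 20 to 120 N. Pads are 22 mm wide; open, the fingers measure 114 mm over their backs; the gripper's body (76 mm by 85 mm) begins 54 mm behind the grasp point. The pads swing forward as they close: fully open they stand 13 mm farther back than shut.
Start: joints at [-72.846, 7.471, 85.268, -0, 87.261, -4.893], TCP at [225.244, -556.121, 209.492] pointing down, gripper open.
Joint ranges: [-169.43, 169.43], [-51.17, 129.36], [1.28, 143.12], [-76.62, 256.62], [0, 156.53], [-152.29, 152.29]. Speed limits (degrees/s): [136.94, 136.94, 159.86, 180, 180, 180].

INTERFACE

Orientations are given as [roll, pitch, yaw] about the fixed x, y, z axes, in that order (R = Rz(yaw) Ry(pitch) Rx(roll)).
In Python, from bench import r gives the robot as it stands. The module is installed in compiled form; this text tells all that it offers.
- The arm moves only by the tool jog_arm, never from a script. Its argument "rows" is a list of rows, each a list of 2 entries, a list of its own where there are three numbers: the shift along the tool's x, y, z in mm, then the turn, a rotation vector about the tool's x, y, z in rad. A call has 1 to 10 rows; each row is the pose to reach, as a shift and turn from the pose commanded when the call began, along the tool's axes at that moment; what a row does not reach only later rows make up. A row lasts 1/10 s, in which the tool goes at most 50 mm and 8.59 degrees, less where a joint would pass 70% of its speed; a pose out of reach is approached as far as the arm can. A call with a gripper value outside its range is refused whole. "grip" is the finger opening in mm, from 0 to 85.4, set as the call begins (left out, the last holds). The fingers move at their own pace and stop on an object; "force" is the grip in N (left out, the last holds). Time passes only in rows, so rows that repeat a pose let the fingers close. It gives the time, the measured TCP pose, the force, the opening and the grip force at its end, in the units of the state.
- r.sense(): the state, without advancing time (a new reading comes with each control period).
- r.snapshot(name): name is "scene" or "side" or "wrist"; returns (picture, depth): 384x512x3 uint8, blue, green, red; 384x512 float32, mm along the optical axis (not along the pixel's ray), 0 where there is no reading.
- r.camera_params(name): a dict with "fx", "fy", "cx", "cy" (pixels), "dist_coeffs" ([k1, k2, p1, p2, k3] as OpenCV has them; the pictures are not rectified), "pose" (4x4, takes a point from camera to world coordinates); the wrist camera has in their place "tool_from_camera" (4x4, takes a point from camera to tool coordinates, whose origin is the TCP and whose axes are the flange's). Camera axes: x right, y down, z forward; pixel columns grow to the right and rows downward; lengths in mm; the calibration is good to about 2 mm. A picture is of the moment at which its call begins: read the wrist's pose just before it. camera_params takes no time and is no camera call.
- r.hand_in(): hands the job in; it is judged then, once.
The state is a dict: "time": time; "joint_pos": joint angles; "qd": joint speeds; "joint_efforts": joint torques, N m; "tool_pos": TCP position; "tcp_rot": TCP orientation; "ft_force": force on the tool from outside, world axes, zero at the start; "wrist_torque": the same for the moment, N m; "finger_gap": finger opening in mm; "grip_force": force on a finger pad.
Only numpy, scipy, OpenCV 4.12 (cv2) and the standard library are available. Lean on these libraries where they do the work, as an engineer would, in place of code of your own. Each camera call takes 0.05 s, during which the arm holds its last target. There are 200 camera calls.

TASK

Get the sharpening place ready: slide the steel drip tray under the whetstone bridge until it lies centred beneath the stone, square between the two feet and sticking out equally on both sides. Push it gently along the bench with your fingertips, flat all the way: do not pinch, lift or tip it, and do not pick up or shove the bridge. Leave everything else on the bench where it is.

Things in the scene. Friction and masses are not known exactly. Their poses are not given: they have to be found in the camera images.
- drip_tray: Shallow open stainless steel tray, 190 mm long (its x), 140 mm wide (its y), 20 mm high, about 0.35 kg; walls 3 mm, floor 2 mm thick. Origin: centre of its underside, z up. It starts flat on the bench on the bridge's +y or -y side, its centre 210 to 230 mm from the bridge's, up to 30 mm off line and up to 17 degrees from square. Square means its x parallel to the bridge's x.
- stone_bridge: Low bridge carrying a brown and cream whetstone, about 2.2 kg, standing loose. Origin: centre of its underside at bench height, z up; x along the stone, y across it, within 0.2 rad of the robot's left. Stone 180 x 60 x 20 mm, its top 58 mm above the bench; a black clamp knob reaches to x = +144 mm. The tray, when centred, stands out 40 mm past the stone on each side.
- passage (a point): Centre of the opening under the bridge, 13 mm above the bench, axes as the bridge's; the tray goes through it along y. Two feet, each 20 mm (x) by 72 mm (y), at x = -117 and +117 mm leave 214 mm clear between them. Two rails along x at y = -21 and +21 mm, 12 mm wide, have their underside 26 mm above the bench: 6 mm of headroom over the tray.
- strop: Bystander: leather-faced wooden strop block, 200 x 62 x 19 mm, lying flat on the other side of the bridge from the tray. Origin: centre of its underside.
- caddy_dark: Bystander: dark wooden tea caddy, 74 mm diameter, 90 mm high, standing. Origin: centre of its underside.
- caddy_pale: Bystander: pale wooden tea caddy, 74 mm diameter, 90 mm high, standing. Origin: centre of its underside.
- caddy_lid: Bystander: cherry-wood caddy lid, 74 mm diameter, 30 mm high. Origin: centre of its underside.
- dressing_stone: Bystander: grey-green dressing stone, 55 x 30 x 25 mm. Origin: centre of its underside.
- lapping_plate: Bystander: blue and white lapping plate, 150 x 60 x 12 mm. Origin: centre of its underside.
- gouge: Bystander: turning gouge lying flat, wooden handle 200 mm long and 28 mm thick, brass ferrule, steel blade, 340 mm over all along its x. Origin: below its middle, at bench height.
There are look-alikes about, which are no part of the job. Several things have the shape of the drip_tray; the one meant has the colours described above.

How it is judged:
By the outcome, as a careful person would: the job done as asked, in the order asked, and still so for the second after the job is handed in, with the robot touching nothing.
It also fails if it takes over 67 s, if anything falls off the work surface, if the arm or the gripper's body presses on something with over 40 N, if the wrist force passes 120 N, or if a joint passes its speed limit or range.

## Working session

There is one attempt and no reset: what is moved stays moved. The work goes in short steps, Python scripts to look and compute and a tool call to move; the robot and the scene stay as the last step left them, time stands still between calls to the robot, and variables do not carry over. Pictures are saved under pics/ and viewed, at most 10 in all, crops included, and the job is handed in when it is done.

Besides the shell and the picture viewer there is one more tool, called after ">>>" by a JSON object that holds its "method" and its "body", one argument or row to a line. jog_arm: Moves the arm, as the interface text tells. Its arguments: {"type":"object","properties":{"rows":{"type":"array"},"grip":{"type":"number"},"force":{"type":"number"}},"required":["rows"]}

```bash
mkdir -p pics; cat > h.py <<'E'
from bench import r
import numpy as np, cv2
from scipy.spatial.transform import Rotation as R
def pose(name,s=None):
    p=r.camera_params(name)
    if 'pose' in p: return p,np.array(p['pose'])
    s=s or r.sense(); T=np.eye(4); T[:3,:3]=R.from_euler('xyz',s['tcp_rot'],degrees=True).as_matrix(); T[:3,3]=s['tool_pos']
    return p,T@np.array(p['tool_from_camera'])
def cloud(name,depth,T=None):
    p,T0=pose(name); T=T0 if T is None else T
    K=np.array([[p['fx'],0,p['cx']],[0,p['fy'],p['cy']],[0,0,1.]])
    h,w=depth.shape; uv=np.stack(np.meshgrid(np.arange(w),np.arange(h)),-1).reshape(-1,1,2).astype(float)
    n=cv2.undistortPoints(uv,K,np.array(p['dist_coeffs'],float)).reshape(h,w,2)
    P=np.dstack([n*depth[...,None],depth])
    return P@T[:3,:3].T+T[:3,3]
E
python3 - <<'E'
from h import *
print(r.sense())
ims=[]
for n in ('scene','side'):
    im,d=r.snapshot(n); c=cloud(n,d); np.savez(f'{n}.npz',im=im,d=d,c=c); cv2.imwrite(f'pics/{n}0.png',cv2.resize(im,(800,600)))
    print(n,np.round(pose(n)[1],2).tolist())
E
```

```text
{'time': 0.0, 'joint_pos': array([-7.28464938e+01,  7.51591143e+00,  8.53295455e+01,  2.42031302e-04,
        8.72610248e+01, -4.89297262e+00]), 'qd': array([ 0.04669981, -0.07965435,  0.10472467, -0.07217265,  0.0246322 ,
       -0.03977283]), 'joint_efforts': array([-1.31553294e-03, -5.69390774e+01, -5.00562215e+01, -2.43783124e-04,
        1.48435420e-02, -1.63006376e-06]), 'tool_pos': array([ 225.06386004, -555.55351779,  208.43353878]), 'tcp_rot': array([-1.79893927e+02, -9.32317794e-03,  2.20464584e+01]), 'ft_force': array([-0.45685469, -0.38876538, -0.66777998]), 'wrist_torque': array([-0.0181654 ,  0.01726647, -0.0143638 ]), 'grip_force': 0.0, 'finger_gap': 85.86487571165837}
scene [[-0.53, 0.66, -0.53, 1169.34], [0.85, 0.42, -0.32, 372.69], [0.01, -0.62, -0.78, 977.71], [0.0, 0.0, 0.0, 1.0]]
side [[-0.76, -0.45, 0.47, -131.83], [-0.65, 0.53, -0.55, 778.88], [0.0, -0.72, -0.69, 993.83], [0.0, 0.0, 0.0, 1.0]]
```

View pics/scene0.png

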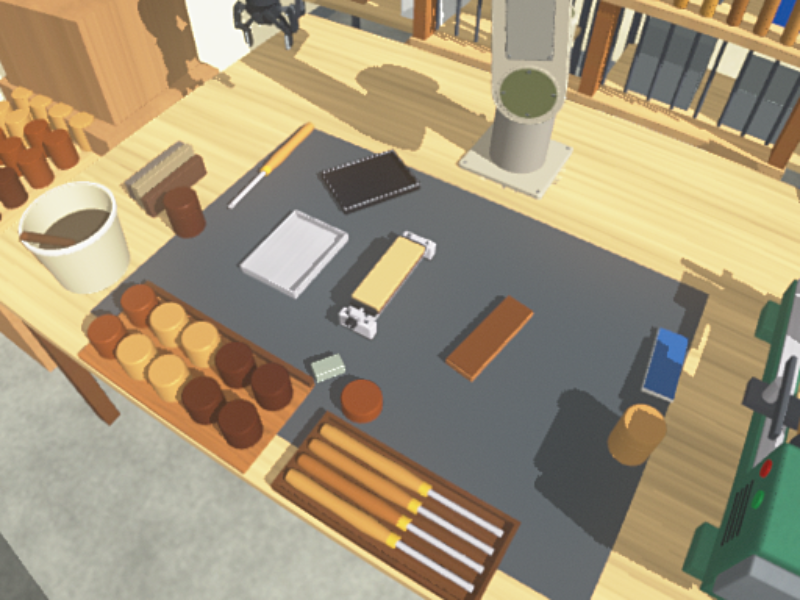

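View pics/side0.png

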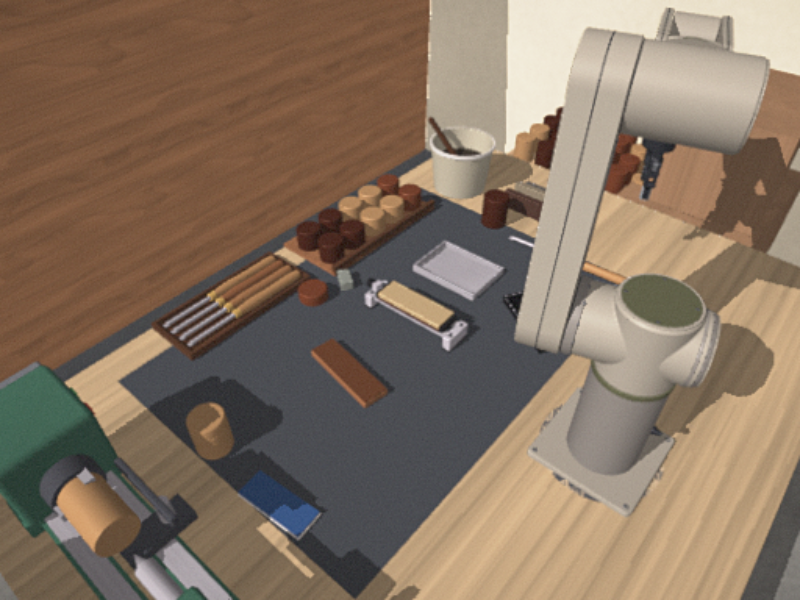

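The steel tray is at scene pixel (295,252) and side pixel (458,268). The look-alikes are the black mesh tray at scene (370,180) and the brown trays at (200,375) and (395,510). Only the first is plain silvery steel. The bridge is at scene (390,275) with its knob at the far end (355,320), and the strop is at (490,338).

```bash
python3 - <<'E'
from h import *
def rect(P):
    (c,s,a)=cv2.minAreaRect(P[:,:2].astype(np.float32)); 
    if s[0]<s[1]: s=s[::-1]; a-=90
    return np.round(c,1),np.round(s,1),round((a+90)%180-90,2)
allp=[]
for n,t,b in (('scene',(295,252),(390,275)),('side',(458,268),(415,305))):
    z=np.load(n+'.npz'); c=z['c']; im=z['im']
    f=lambda q:c[int(q[1]*.64),int(q[0]*.64)]
    T,B=f(t),f(b); print(n,T.round(),B.round())
    g=c.reshape(-1,3)
    dT=np.linalg.norm(g[:,:2]-T[:2],axis=1);dB=np.linalg.norm(g[:,:2]-B[:2],axis=1)
    bench=g[(dT<300)&(g[:,2]<8)&(g[:,2]>-8)]; print('bench z',np.median(bench[:,2]))
    st=g[(dB<115)&(g[:,2]>52)&(g[:,2]<64)]; print('stone',rect(st),len(st),np.median(st[:,2]))
    tr=g[(dT<135)&(dB>105)&(g[:,2]>14)&(g[:,2]<26)]; print('tray',rect(tr),len(tr))
    if n=='scene':
        cv2.imwrite('pics/crop.png',cv2.resize(im[115:225,140:290],(800,587),interpolation=cv2.INTER_CUBIC))
E
```

```text
scene [ 539. -272.   -2.] [525. -39.  55.]
bench z 0.6993804738117433
stone (array([528. , -44.5]), array([223.8,  61.9]), 0.95) 1007 57.6366332841061
tray (array([ 545.8, -263. ]), array([194.8, 146. ]), 0.73) 324
side [ 555. -277.   -1.] [512. -40.  53.]
bench z -0.25255204214238347
stone (array([518.7, -44.4]), array([212.4,  65.2]), 2.07) 581 56.7244187829325
tray (array([ 545.2, -258.3]), array([194.2, 149.4]), 0.66) 166
```

View pics/crop.png

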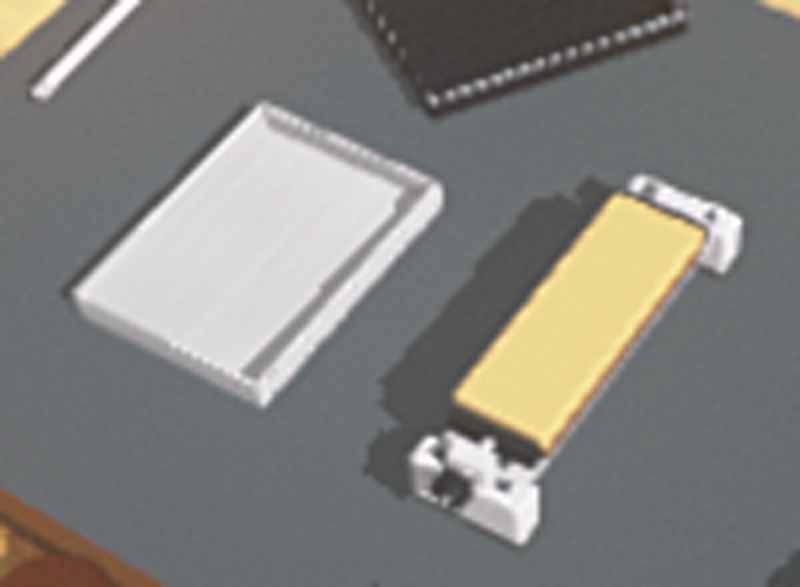

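The crop confirms it: a plain silver tray with smooth walls, lying on the bridge's -y side. I'll go above it for a wrist view.

```bash
cat >> h.py <<'E'
def plan(p0,y0,p1,y1):
    R0=R.from_euler('xyz',[180,0,y0],degrees=True);R1=R.from_euler('xyz',[180,0,y1],degrees=True)
    print('shift',np.round(R0.inv().apply(np.subtract(p1,p0)),1),'turn',np.round((R0.inv()*R1).as_rotvec(),4))
E
python3 - <<'E'
from h import *
print(np.round(r.camera_params('wrist')['tool_from_camera'],3).tolist(), {k:v for k,v in r.camera_params('wrist').items() if k!='tool_from_camera'})
plan([225.24,-556.12,209.49],22.05,[535,-215,330],90)
E
```

```text
[[0.001, -0.951, -0.309, 79.861], [1.0, 0.001, 0.001, -0.706], [-0.001, -0.309, 0.951, -165.762], [0.0, 0.0, 0.0, 1.0]] {'fx': 297.7447512912705, 'fy': 297.7447512912705, 'cx': 257.50850752492966, 'cy': 190.51267150905124, 'dist_coeffs': array([-0.03504196,  0.        ,  0.        ,  0.        ,  0.        ])}
shift [ 415.2 -199.9 -120.5] turn [-0.     0.    -1.186]
```

>>> {"method": "jog_arm", "body": {
  "rows": [
    [[440,-260,-120],[0,0,-1.186]],
    [[440,-260,-120],[0,0,-1.186]],
    [[440,-260,-120],[0,0,-1.186]],
    [[440,-260,-120],[0,0,-1.186]],
    [[440,-260,-120],[0,0,-1.186]],
    [[440,-260,-120],[0,0,-1.186]],
    [[440,-260,-120],[0,0,-1.186]],
    [[440,-260,-120],[0,0,-1.186]],
    [[440,-260,-120],[0,0,-1.186]],
    [[440,-260,-120],[0,0,-1.186]]
  ]
}}

```text
time: 1.1
tool_pos: [521.4, -167.4, 323.9]
tcp_rot: [-180.0, -0.0, 90.0]
ft_force: [0.5, -1.3, 0.2]
finger_gap: 85.5
grip_force: 0.0
```

>>> {"method": "jog_arm", "body": {
  "rows": [
    [[0,0,0],[0,0,0]],
    [[0,0,0],[0,0,0]],
    [[0,0,0],[0,0,0]]
  ]
}}

```text
time: 1.4
tool_pos: [520.1, -169.8, 323.0]
tcp_rot: [-179.9, -0.0, 90.0]
ft_force: [-0.2, -0.8, 0.3]
finger_gap: 85.3
grip_force: 0.0
```

```bash
python3 - <<'E'
from h import *
s=r.sense(); print(s['tool_pos'].round(1),s['tcp_rot'].round(2))
p,T=pose('wrist',s); im,d=r.snapshot('wrist'); c=cloud('wrist',d,T); np.savez('w1.npz',im=im,d=d,c=c,T=T)
cv2.imwrite('pics/w1.png',cv2.resize(im,(800,600),interpolation=cv2.INTER_CUBIC))
E
```

```text
[ 520.1 -169.8  323. ] [-1.7992e+02 -1.0000e-02  8.9980e+01]
```

View pics/w1.png

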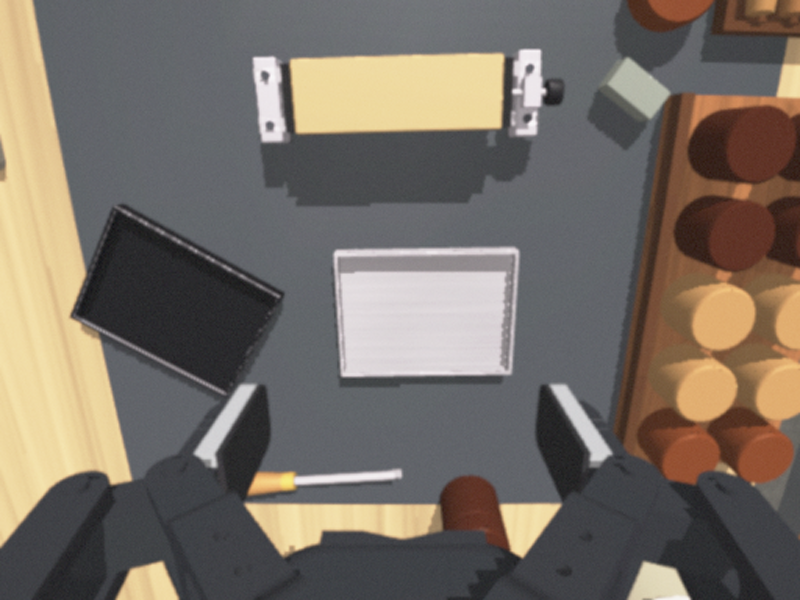

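Wrist view at 800x600. Tray rim corners are at (333,250), (518,248), (514,376), (341,377). Stone top corners are at (291,59), (503,53), (504,128), (295,133). The knob is at (552,92), and the dressing stone is clear at (635,90).

```bash
cat >> h.py <<'E'
def onplane(name,T,uv,z,scale=.64):
    p=r.camera_params(name); K=np.array([[p['fx'],0,p['cx']],[0,p['fy'],p['cy']],[0,0,1.]])
    n=cv2.undistortPoints(((np.array(uv,float)+.5)*scale-.5).reshape(-1,1,2),K,np.array(p['dist_coeffs'],float)).reshape(-1,2)
    v=np.c_[n,np.ones(len(n))]@T[:3,:3].T
    return (T[:3,3]+v*((z-T[2,3])/v[:,2])[:,None])[:,:2]
def box(q): # tl,tr,br,bl
    ang=lambda v:np.degrees(np.arctan2(v[1],v[0]))
    print('centre',q.mean(0).round(1),'yaw',[round(ang(q[1]-q[0]),2),round(ang(q[2]-q[3]),2)],'perp',[round(ang(q[0]-q[3])-90,2),round(ang(q[1]-q[2])-90,2)],'sides',[round(np.linalg.norm(q[i]-q[(i+1)%4]),1) for i in range(4)])
E
python3 - <<'E'
from h import *
z=np.load('w1.npz'); T=z['T']; c=z['c']
box(onplane('wrist',T,[(333,249),(518,247.5),(513.5,376),(341,377.5)],20))
box(onplane('wrist',T,[(290.5,58.5),(503,52.5),(504,128.5),(295,133.5)],58))
hsv=cv2.cvtColor(z['im'],cv2.COLOR_BGR2HSV)
m=(hsv[...,1]>60)&(c[...,2]>48)&(c[...,2]<68); m[:, :160]=0; m[:,340:]=0; m[100:]=0
ys,xs=np.nonzero(m); (q,s,a)=cv2.minAreaRect(np.c_[xs,ys].astype(np.float32)); print(q,s,a)
b=cv2.boxPoints((q,s,a)); print(onplane('wrist',T,b,58,1).round(1).tolist())
m=(hsv[...,1]<40)&(hsv[...,2]>110); m[:150]=0;m[250:]=0;m[:,:190]=0;m[:,345:]=0
ys,xs=np.nonzero(m); w=onplane('wrist',T,np.c_[xs,ys],20,1); print(cv2.minAreaRect(w.astype(np.float32)))
E
```

```text
centre [ 546. -262.] yaw [np.float64(0.53), np.float64(0.57)] perp [np.float64(0.87), np.float64(2.48)] sides [np.float64(189.8), np.float64(146.8), np.float64(193.9), np.float64(146.9)]
centre [516.3 -45.7] yaw [np.float64(1.48), np.float64(1.32)] perp [np.float64(-0.04), np.float64(4.27)] sides [np.float64(178.8), np.float64(60.8), np.float64(183.3), np.float64(60.2)]
(254.38198852539062, 60.016258239746094) (48.29906463623047, 138.3468475341797) 88.49256896972656
[[424.3, -18.3], [606.1, -14.0], [611.5, -74.2], [421.9, -79.0]]
((538.6022338867188, -257.95404052734375), (167.5703125, 262.8716735839844), 85.6940689086914)
```

Tray centre is about (546,-265) with yaw 0.5. Bridge centre is about (516,-46) with yaw 1.4. The tray is about 24 mm off line, so I'll first push its +x end gently toward -x with both fingertips, then push it along +y.

>>> {"method": "jog_arm", "body": {
  "rows": [
    [[-97,160,180],[0,0,1.546]],
    [[-97,160,180],[0,0,1.546]],
    [[-97,160,180],[0,0,1.546]],
    [[-97,160,180],[0,0,1.546]],
    [[-97,160,180],[0,0,1.546]],
    [[-97,160,180],[0,0,1.546]],
    [[-97,160,180],[0,0,1.546]],
    [[-97,160,180],[0,0,1.546]],
    [[-97,160,180],[0,0,1.546]],
    [[-97,160,180],[0,0,1.546]]
  ]
}}

```text
time: 2.45
tool_pos: [679.4, -268.2, 143.0]
tcp_rot: [-180.0, 0.1, 3.5]
ft_force: [0.4, -0.3, 0.2]
finger_gap: 85.3
grip_force: 0.0
```

>>> {"method": "jog_arm", "body": {
  "rows": [
    [[0,0,0],[0,0,0.01]],
    [[0,0,0],[0,0,0.01]],
    [[0,0,0],[0,0,0.01]]
  ]
}}

```text
time: 2.75
tool_pos: [680.2, -267.0, 143.6]
tcp_rot: [-180.0, 0.0, 3.6]
ft_force: [0.7, -0.2, -0.1]
finger_gap: 85.2
grip_force: 0.0
```

>>> {"method": "jog_arm", "body": {
  "rows": [
    [[0,0,40],[0,0,0.038]],
    [[0,0,80],[0,0,0.038]],
    [[0,0,110],[0,0,0.038]],
    [[0,0,125],[0,0,0.038]],
    [[0,0,135],[0,0,0.038]],
    [[0,0,139],[0,0,0.038]],
    [[0,0,142],[0,0,0.038]],
    [[0,0,144],[0,0,0.038]],
    [[0,0,145],[0,0,0.038]]
  ]
}}

```text
time: 3.65
tool_pos: [681.6, -266.7, 0.1]
tcp_rot: [179.9, -0.1, 1.3]
ft_force: [0.2, -0.5, 0.7]
finger_gap: 85.7
grip_force: 0.0
```

```bash
python3 - <<'E'
from h import *
s=r.sense(); print(s['tool_pos'].round(1),s['tcp_rot'].round(2),s['ft_force'].round(1))
p,T=pose('wrist',s); im,d=r.snapshot('wrist'); np.savez('w2.npz',im=im,T=T)
cv2.imwrite('pics/w2.png',cv2.resize(im,(800,600),interpolation=cv2.INTER_CUBIC))
E
```

```text
[ 6.816e+02 -2.667e+02  1.000e-01] [ 1.7995e+02 -1.0000e-01  1.3200e+00] [ 0.2 -0.5  0.7]
```

View pics/w2.png

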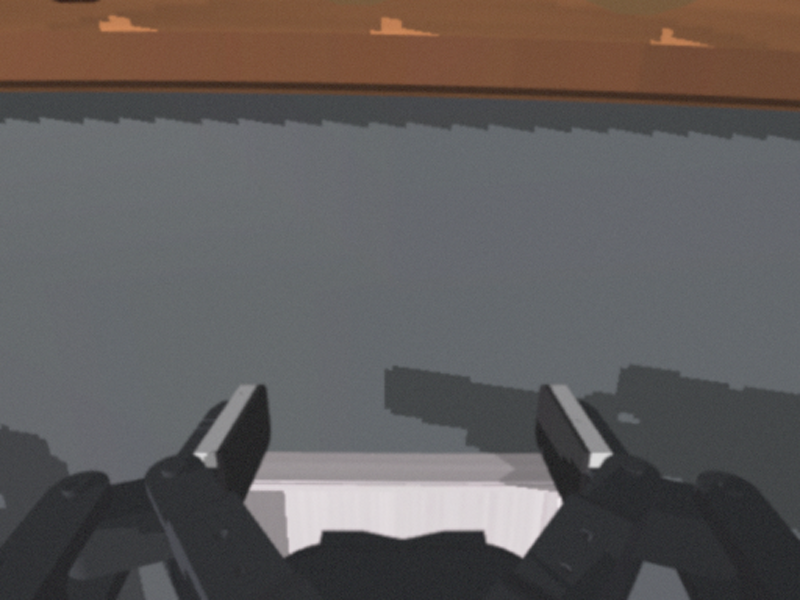

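>>> {"method": "jog_arm", "body": {
  "rows": [
    [[-8,0,2],[0,0,0]],
    [[-16,0,3],[0,0,0]],
    [[-22,0,3],[0,0,0]],
    [[-25,0,3],[0,0,0]],
    [[-27,0,3],[0,0,0]],
    [[-29,0,3],[0,0,0]],
    [[-31,0,3],[0,0,0]],
    [[-33,0,3],[0,0,0]],
    [[-35,0,3],[0,0,0]]
  ]
}}

```text
time: 4.6
tool_pos: [645.7, -267.1, -4.2]
tcp_rot: [-180.0, -0.0, 1.3]
ft_force: [-0.7, 0.2, 0.3]
finger_gap: 85.1
grip_force: 0.0
```

>>> {"method": "jog_arm", "body": {
  "rows": [
    [[-2,0,0],[0,0,0]],
    [[-4,0,0],[0,0,0]],
    [[-6,0,0],[0,0,0]],
    [[-8,0,0],[0,0,0]],
    [[-10,0,0],[0,0,0]],
    [[-12,0,0],[0,0,0]],
    [[-14,0,0],[0,0,0]],
    [[-16,0,0],[0,0,0]],
    [[-17,0,0],[0,0,0]],
    [[-17,0,0],[0,0,0]]
  ]
}}

```text
time: 5.6
tool_pos: [628.6, -267.5, -4.2]
tcp_rot: [-180.0, 0.0, 1.3]
ft_force: [-0.6, -0.8, -0.0]
finger_gap: 85.5
grip_force: 0.0
```

>>> {"method": "jog_arm", "body": {
  "rows": [
    [[10,0,0],[0,0,0]],
    [[15,0,-40],[0,0,0]],
    [[15,0,-85],[0,0,0]],
    [[-105,-80,-304],[0,0,-1.572]],
    [[-105,-80,-304],[0,0,-1.572]],
    [[-105,-80,-304],[0,0,-1.572]],
    [[-105,-80,-304],[0,0,-1.572]],
    [[-105,-80,-304],[0,0,-1.572]],
    [[-105,-80,-304],[0,0,-1.572]],
    [[-105,-80,-304],[0,0,-1.572]]
  ]
}}

```text
time: 6.6
tool_pos: [522.7, -189.9, 304.5]
tcp_rot: [179.6, -0.0, 61.8]
ft_force: [-0.1, 0.8, -0.7]
finger_gap: 85.5
grip_force: 0.0
```

>>> {"method": "jog_arm", "body": {
  "rows": [
    [[0,0,0],[0,0,-0.524]],
    [[0,0,0],[0,0,-0.524]],
    [[0,0,0],[0,0,-0.524]],
    [[0,0,0],[0,0,-0.524]],
    [[0,0,0],[0,0,-0.524]],
    [[0,0,0],[0,0,-0.524]]
  ]
}}

```text
time: 7.2
tool_pos: [522.0, -189.9, 299.9]
tcp_rot: [180.0, 0.0, 91.3]
ft_force: [-0.4, 0.1, 0.5]
finger_gap: 85.5
grip_force: 0.0
```

```bash
python3 - <<'E'
from h import *
s=r.sense(); print(s['tool_pos'].round(1),s['tcp_rot'].round(2),s['ft_force'].round(1))
p,T=pose('wrist',s); im,d=r.snapshot('wrist'); np.savez('w3.npz',im=im,T=T,d=d)
cv2.imwrite('pics/w3.png',cv2.resize(im[:280,100:472],(797,600),interpolation=cv2.INTER_CUBIC))
E
```

```text
[ 522.  -189.9  299.9] [179.99   0.    91.35] [-0.4  0.1  0.5]
```

View pics/w3.png

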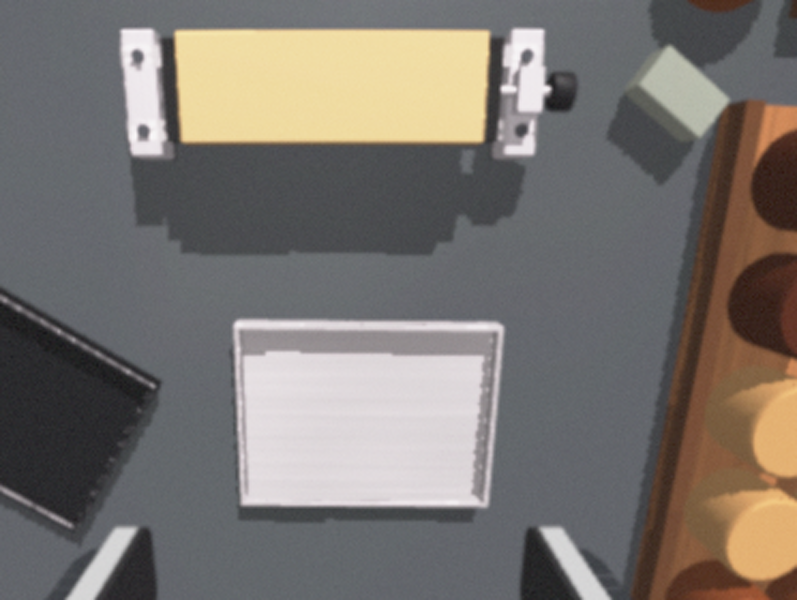

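Crop (scale 2.1425, offset 100,0). Tray rim corners are (234,322), (503,325), (489,506), (241,506). Stone corners are (176,30), (489,30), (488,142), (181,142). The tray now looks in line and square.

```bash
python3 - <<'E'
from h import *
z=np.load('w3.npz'); T=z['T']; o=np.array([100*2.1425,0])
for q,h in (([(234,322),(503,325),(489,506),(241,506)],20),([(176,30),(489.5,30),(488,142),(180.5,142)],58),([(121,30),(545,30),(535,157),(133,157)],40)):
    w=onplane('wrist',T,np.array(q)+o,h,1/2.1425); print(w.round(1).tolist()); box(w)
E
```

```text
[[449.5, -192.4], [639.3, -189.8], [643.3, -331.3], [451.1, -335.8]]
centre [ 545.8 -262.3] yaw [np.float64(0.78), np.float64(1.35)] perp [np.float64(0.67), np.float64(1.6)] sides [np.float64(189.9), np.float64(141.6), np.float64(192.2), np.float64(143.5)]
[[426.0, -17.6], [604.8, -13.3], [609.2, -73.2], [426.1, -77.7]]
centre [516.5 -45.4] yaw [np.float64(1.39), np.float64(1.4)] perp [np.float64(0.01), np.float64(4.25)] sides [np.float64(178.8), np.float64(60.1), np.float64(183.2), np.float64(60.0)]
[[388.9, -14.0], [641.7, -7.8], [643.5, -79.4], [391.6, -85.5]]
centre [516.4 -46.7] yaw [np.float64(1.39), np.float64(1.39)] perp [np.float64(2.14), np.float64(1.43)] sides [np.float64(252.9), np.float64(71.6), np.float64(252.0), np.float64(71.6)]
```

The tray has not moved, still at x≈546, so the open fingertips passed above the rim. I'll get the real tip height from the depth image.

```bash
python3 - <<'E'
from h import *
z=np.load('w3.npz'); d=z['d']
t=cloud('wrist',d,np.array(r.camera_params('wrist')['tool_from_camera']))
m=(d>0)&(d<260); P=t[m]
print(len(P))
for s in (-1,1):
    Q=P[P[:,1]*s>0]; Q=Q[np.argsort(-Q[:,2])]; print(Q[:300:25].round(1).tolist())
E
```

```text
35247
[[5.1, -42.9, -35.6], [8.7, -42.4, -38.0], [-8.2, -42.2, -39.0], [11.4, -47.8, -40.0], [-8.2, -41.7, -40.8], [-4.3, -42.2, -41.4], [11.5, -48.0, -42.1], [2.1, -42.2, -42.6], [9.0, -42.7, -43.3], [11.3, -47.0, -43.8], [3.7, -42.0, -44.2], [-0.9, -41.8, -44.8]]
[[-4.4, 43.7, -36.0], [4.2, 43.4, -37.8], [5.9, 43.4, -38.8], [-8.0, 42.9, -40.1], [1.5, 43.3, -40.7], [11.6, 44.1, -41.3], [12.0, 46.7, -42.0], [12.2, 44.6, -42.4], [12.1, 43.9, -43.1], [5.1, 43.5, -43.8], [-7.9, 43.2, -44.3], [-6.4, 42.9, -44.8]]
```

>>> {"method": "jog_arm", "body": {
  "rows": [
    [[-81,156,180],[0,0,1.57]],
    [[-81,156,180],[0,0,1.57]],
    [[-81,156,180],[0,0,1.57]],
    [[-81,156,180],[0,0,1.57]],
    [[-81,156,180],[0,0,1.57]],
    [[-81,156,180],[0,0,1.57]],
    [[-81,156,180],[0,0,1.57]],
    [[-81,156,180],[0,0,1.57]],
    [[-81,156,180],[0,0,1.57]],
    [[-81,156,180],[0,0,1.57]]
  ],
  "grip": 40,
  "force": 20
}}

```text
time: 8.25
tool_pos: [680.0, -266.8, 119.4]
tcp_rot: [-180.0, 0.0, 5.1]
ft_force: [0.2, -0.6, -1.0]
finger_gap: 40.3
grip_force: 0.0
```

>>> {"method": "jog_arm", "body": {
  "rows": [
    [[0,0,0],[0,0,0.07]],
    [[0,0,0],[0,0,0.07]],
    [[0,0,0],[0,0,0.07]]
  ]
}}

```text
time: 8.55
tool_pos: [680.0, -266.8, 119.6]
tcp_rot: [-180.0, 0.0, 1.6]
ft_force: [-0.2, -0.2, -0.2]
finger_gap: 40.1
grip_force: 0.0
```

```bash
python3 - <<'E'
from h import *
s=r.sense(); print(s['tool_pos'].round(1),s['tcp_rot'].round(2),s['finger_gap'])
im,d=r.snapshot('wrist')
t=cloud('wrist',d,np.array(r.camera_params('wrist')['tool_from_camera']))
P=t[(d>0)&(d<230)&(t[...,2]<5)&(abs(t[...,0])<25)]
for q in (-1,1):
    Q=P[P[:,1]*q>0]; Q=Q[np.argsort(-Q[:,2])]; print(Q[:150:15].round(1).tolist()); print(np.percentile(Q[:300],[0,50,100],axis=0).round(1).tolist())
cv2.imwrite('pics/w4.png',cv2.resize(im,(800,600)))
E
```

```text
[ 680.  -266.8  119.6] [-1.7999e+02  1.0000e-02  1.6200e+00] 40.12150607324354
[[-0.6, -20.8, -23.9], [8.0, -20.7, -26.6], [4.5, -20.7, -27.8], [-0.2, -20.8, -28.7], [10.6, -20.8, -29.5], [11.5, -26.7, -30.2], [10.7, -25.1, -30.9], [7.0, -20.7, -31.3], [11.9, -25.4, -32.0], [7.5, -32.6, -32.3]]
[[-11.0, -34.2, -37.3], [7.4, -21.7, -32.8], [12.3, -20.5, -23.9]]
[[-1.3, 19.4, -24.8], [-6.3, 19.4, -26.6], [-9.4, 19.4, -27.5], [11.4, 19.4, -28.9], [11.2, 20.3, -29.5], [11.5, 20.7, -30.2], [11.4, 21.6, -31.0], [-3.9, 19.2, -31.5], [7.4, 29.7, -32.1], [4.3, 19.2, -32.5]]
[[-10.9, 19.1, -37.1], [7.4, 20.0, -33.0], [12.1, 33.3, -24.8]]
```

View pics/w4.png

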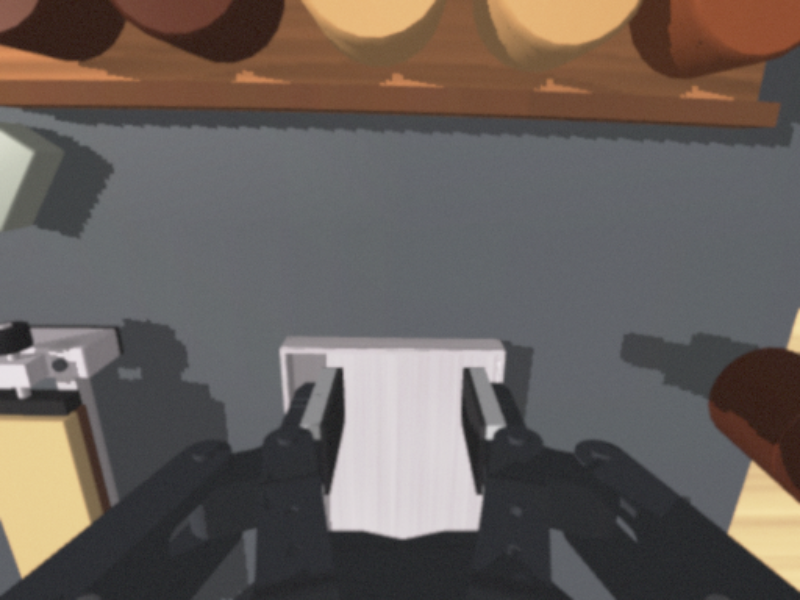

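The fingertips (pixels (335,368) and (470,368)) end about 24 mm short of the TCP at 40 mm opening. I'll lower the tool to suit, in guarded steps, clear of the tray.

>>> {"method": "jog_arm", "body": {
  "rows": [
    [[0,0,40],[0,0,0]],
    [[0,0,80],[0,0,0]],
    [[0,0,105],[0,0,0]],
    [[0,0,115],[0,0,0]],
    [[0,0,120],[0,0,0]],
    [[0,0,123],[0,0,0]],
    [[0,0,126],[0,0,0]],
    [[0,0,128],[0,0,0]],
    [[0,0,130],[0,0,0]],
    [[0,0,131],[0,0,0]]
  ]
}}

```text
time: 9.6
tool_pos: [680.2, -266.9, -10.8]
tcp_rot: [180.0, -0.0, 1.5]
ft_force: [0.0, 0.3, -0.2]
finger_gap: 40.0
grip_force: 0.0
```

>>> {"method": "jog_arm", "body": {
  "rows": [
    [[0,0,1],[0,0,0]],
    [[0,0,2],[0,0,0]],
    [[0,0,3],[0,0,0]],
    [[0,0,4],[0,0,0]]
  ]
}}

```text
time: 10.0
tool_pos: [680.0, -266.8, -15.3]
tcp_rot: [-180.0, 0.0, 1.5]
ft_force: [0.9, -0.1, 0.7]
finger_gap: 39.9
grip_force: 0.0
```

>>> {"method": "jog_arm", "body": {
  "rows": [
    [[-8,0,0],[0,0,0]],
    [[-16,0,0],[0,0,0]],
    [[-20,0,0],[0,0,0]],
    [[-23,0,0],[0,0,0]],
    [[-25,0,0],[0,0,0]],
    [[-27,0,0],[0,0,0]],
    [[-29,0,0],[0,0,0]],
    [[-31,0,0],[0,0,0]],
    [[-33,0,0],[0,0,0]],
    [[-35,0,0],[0,0,0]]
  ]
}}

```text
time: 11.0
tool_pos: [645.2, -267.7, -15.1]
tcp_rot: [180.0, -0.0, 1.5]
ft_force: [2.5, -0.2, 0.2]
finger_gap: 40.0
grip_force: 0.9
```

>>> {"method": "jog_arm", "body": {
  "rows": [
    [[-2,0,0],[0,0,0]],
    [[-4,0,0],[0,0,0]],
    [[-6,0,0],[0,0,0]],
    [[-8,0,0],[0,0,0]],
    [[-10,0,0],[0,0,0]],
    [[-12,0,0],[0,0,0]],
    [[-14,0,0],[0,0,0]],
    [[-15,0,0],[0,0,0]],
    [[-16,0,0],[0,0,0]],
    [[-16,0,0],[0,0,0]]
  ]
}}

```text
time: 12.0
tool_pos: [628.9, -268.2, -15.2]
tcp_rot: [180.0, 0.0, 1.5]
ft_force: [0.8, 0.4, 1.3]
finger_gap: 39.8
grip_force: 0.6
```

Contact was felt at 2.5 N. I'll back off and look again.

>>> {"method": "jog_arm", "body": {
  "rows": [
    [[10,0,0],[0,0,0]],
    [[15,0,-40],[0,0,0]],
    [[15,0,-85],[0,0,0]],
    [[-105,-80,-315],[0,0,-1.569]],
    [[-105,-80,-315],[0,0,-1.569]],
    [[-105,-80,-315],[0,0,-1.569]],
    [[-105,-80,-315],[0,0,-1.569]],
    [[-105,-80,-315],[0,0,-1.569]],
    [[-105,-80,-315],[0,0,-1.569]],
    [[-105,-80,-315],[0,0,-1.569]]
  ]
}}

```text
time: 13.0
tool_pos: [522.2, -191.0, 305.0]
tcp_rot: [179.6, -0.0, 62.1]
ft_force: [0.9, -0.1, -0.2]
finger_gap: 39.9
grip_force: 0.0
```

>>> {"method": "jog_arm", "body": {
  "rows": [
    [[0,0,0],[0,0,-0.524]],
    [[0,0,0],[0,0,-0.524]],
    [[0,0,0],[0,0,-0.524]],
    [[0,0,0],[0,0,-0.524]],
    [[0,0,0],[0,0,-0.524]],
    [[0,0,0],[0,0,-0.524]]
  ]
}}

```text
time: 13.6
tool_pos: [521.6, -191.0, 299.5]
tcp_rot: [-180.0, -0.0, 91.6]
ft_force: [0.6, -0.6, -1.1]
finger_gap: 39.7
grip_force: 0.0
```

```bash
python3 - <<'E'
from h import *
s=r.sense(); print(s['tool_pos'].round(1),s['tcp_rot'].round(2),s['ft_force'].round(1))
p,T=pose('wrist',s); im,d=r.snapshot('wrist'); np.savez('w5.npz',im=im,T=T,d=d)
cv2.imwrite('pics/w5.png',cv2.resize(im[:280,100:472],(797,600),interpolation=cv2.INTER_CUBIC))
E
```

```text
[ 521.6 -191.   299.5] [-1.7996e+02 -1.0000e-02  9.1570e+01] [ 0.6 -0.6 -1.1]
```

View pics/w5.png

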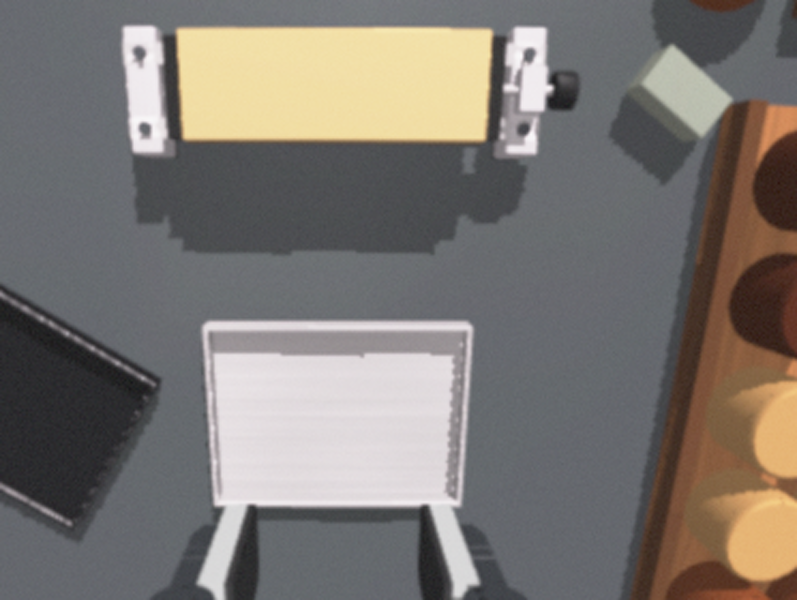

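Tray rim corners are now (203,322), (472,324), (462,506), (213,506). Stone corners are (177,28), (492,30), (490,141), (181,140). The tray is in line with the stone.

```bash
python3 - <<'E'
from h import *
z=np.load('w5.npz'); T=z['T']; o=np.array([100*2.1425,0])
for q,h in (([(203,322),(472,324),(462,506),(213,506)],20),([(177,28),(492.5,30),(490,141),(181,140.5)],58),([(123,27),(547,28),(537,155.5),(135,155)],40)):
    w=onplane('wrist',T,np.array(q)+o,h,1/2.1425); print(w.round(1).tolist()); box(w)
E
```

```text
[[427.0, -194.3], [616.6, -190.3], [622.1, -332.2], [429.4, -337.7]]
centre [ 523.8 -263.6] yaw [np.float64(1.2), np.float64(1.63)] perp [np.float64(0.96), np.float64(2.23)] sides [np.float64(189.6), np.float64(142.0), np.float64(192.8), np.float64(143.5)]
[[425.4, -18.1], [605.1, -14.1], [609.2, -73.4], [425.4, -78.3]]
centre [516.3 -46. ] yaw [np.float64(1.28), np.float64(1.53)] perp [np.float64(-0.03), np.float64(3.96)] sides [np.float64(179.7), np.float64(59.4), np.float64(183.9), np.float64(60.2)]
[[389.0, -14.0], [641.4, -7.4], [643.5, -79.1], [392.0, -86.0]]
centre [516.4 -46.6] yaw [np.float64(1.49), np.float64(1.55)] perp [np.float64(2.38), np.float64(1.71)] sides [np.float64(252.5), np.float64(71.7), np.float64(251.6), np.float64(72.0)]
```

```bash
python3 - <<'E'
from h import *
for n in ('scene','side'):
    c=np.load(n+'.npz')['c'].reshape(-1,3)
    m=(c[:,2]>80)&(c[:,2]<97)&(c[:,0]>450)&(c[:,0]<750)&(c[:,1]<-330)&(c[:,1]>-620)
    print(n,m.sum(),np.percentile(c[m],[2,50,98],axis=0).round().tolist())
    m=(c[:,2]>4)&(c[:,2]<40)&(c[:,0]>300)&(c[:,0]<620)&(c[:,1]<-350)&(c[:,1]>-460)
    print(n,m.sum(),np.percentile(c[m],[2,50,98],axis=0).round().tolist())
E
```

```text
scene 328 [[576.0, -616.0, 81.0], [614.0, -517.0, 89.0], [746.0, -483.0, 94.0]]
scene 75 [[309.0, -454.0, 4.0], [479.0, -373.0, 5.0], [617.0, -351.0, 20.0]]
side 187 [[569.0, -613.0, 80.0], [612.0, -521.0, 88.0], [746.0, -479.0, 95.0]]
side 19 [[405.0, -457.0, 4.0], [531.0, -416.0, 4.0], [610.0, -354.0, 6.0]]
```

The caddy and gouge are clear of the start position. Next I move down behind the tray's -y wall.

>>> {"method": "jog_arm", "body": {
  "rows": [
    [[-50,-1,20],[0,0,0]],
    [[-100,-1,40],[0,0,0]],
    [[-140,-1,70],[0,0,0]],
    [[-173,-1,100],[0,0,0]],
    [[-173,-1,150],[0,0,0]],
    [[-173,-1,200],[0,0,0]],
    [[-173,-1,250],[0,0,0]],
    [[-173,-1,280],[0,0,0]],
    [[-173,-1,290],[0,0,0]],
    [[-173,-1,295],[0,0,0]]
  ]
}}

```text
time: 14.65
tool_pos: [525.5, -363.5, 3.8]
tcp_rot: [-179.9, -0.1, 91.7]
ft_force: [-0.1, 0.2, 0.7]
finger_gap: 39.6
grip_force: 0.0
```

>>> {"method": "jog_arm", "body": {
  "rows": [
    [[0,0,6],[0,0,0.002]],
    [[0,0,12],[0,0,0.002]],
    [[0,0,17],[0,0,0.002]],
    [[0,0,20],[0,0,0.002]],
    [[0,0,20],[0,0,0.002]]
  ]
}}

```text
time: 15.15
tool_pos: [526.0, -363.9, -15.3]
tcp_rot: [-180.0, -0.0, 91.6]
ft_force: [0.3, 0.4, 0.0]
finger_gap: 39.9
grip_force: 0.0
```

>>> {"method": "jog_arm", "body": {
  "rows": [
    [[6,0,0],[0,0,0]],
    [[11,0,0],[0,0,0]],
    [[14,0,0],[0,0,0]],
    [[16,0,0],[0,0,0]],
    [[18,0,0],[0,0,0]],
    [[20,0,0],[0,0,0]],
    [[22,0,0],[0,0,0]],
    [[25,0,0],[0,0,0]],
    [[29,0,0],[0,0,0]],
    [[33,0,0],[0,0,0]]
  ]
}}

```text
time: 16.15
tool_pos: [525.2, -330.9, -15.1]
tcp_rot: [180.0, 0.0, 91.6]
ft_force: [0.0, -3.2, 1.3]
finger_gap: 40.1
grip_force: 1.1
```

>>> {"method": "jog_arm", "body": {
  "rows": [
    [[4,0,0],[0,0,0]],
    [[9,0,0],[0,0,0]],
    [[14,0,0],[0,0,0]],
    [[19,0,0],[0,0,0]],
    [[24,0,0],[0,0,0]],
    [[29,0,0],[0,0,0]],
    [[34,0,0],[0,0,0]],
    [[38,0,0],[0,0,0]],
    [[42,0,0],[0,0,0]],
    [[45,0,0],[0,0,0]]
  ]
}}

```text
time: 17.15
tool_pos: [523.9, -285.7, -15.1]
tcp_rot: [180.0, 0.0, 91.6]
ft_force: [-0.0, -3.3, 2.3]
finger_gap: 40.0
grip_force: 1.4
```

>>> {"method": "jog_arm", "body": {
  "rows": [
    [[3,0,0],[0,0,0]],
    [[7,0,0],[0,0,0]],
    [[12,0,0],[0,0,0]],
    [[17,0,0],[0,0,0]],
    [[22,0,0],[0,0,0]],
    [[26,0,0],[0,0,0]],
    [[28,0,0],[0,0,0]],
    [[30,0,0],[0,0,0]],
    [[30,0,0],[0,0,0]]
  ]
}}

```text
time: 18.05
tool_pos: [522.9, -255.4, -15.5]
tcp_rot: [-180.0, -0.0, 91.6]
ft_force: [1.1, -0.1, -0.4]
finger_gap: 39.9
grip_force: 0.3
```

```bash
python3 - <<'E'
from h import *
s=r.sense(); print(s['tool_pos'].round(1),s['tcp_rot'].round(2),s['ft_force'].round(1))
im,d=r.snapshot('scene'); a=cv2.resize(im[110:235,140:300],(800,625),interpolation=cv2.INTER_CUBIC)[:600]
cv2.imwrite('pics/s6.png',a)
E
```

```text
[ 522.9 -255.4  -15.5] [-1.7998e+02 -4.0000e-02  9.1620e+01] [ 1.1 -0.1 -0.4]
```

View pics/s6.png

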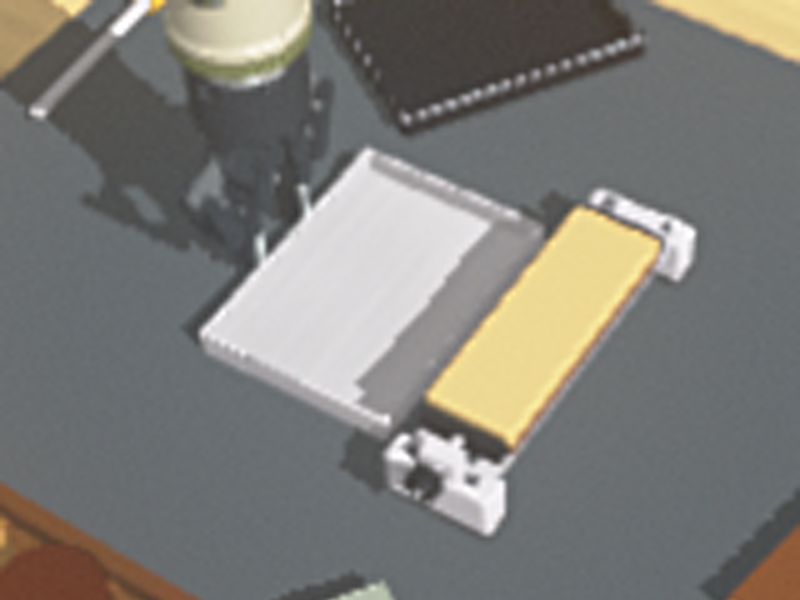

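The tray (rim corners (203,338), (368,152), (388,428), (540,228)) is entering square between the feet, with both fingertips on the wall. I'll continue the push.

>>> {"method": "jog_arm", "body": {
  "rows": [
    [[2,0,0],[0,0,0]],
    [[6,0,0],[0,0,0]],
    [[10,0,0],[0,0,0]],
    [[14,0,0],[0,0,0]],
    [[18,0,0],[0,0,0]],
    [[22,0,0],[0,0,0]],
    [[26,0,0],[0,0,0]],
    [[30,0,0],[0,0,0]],
    [[34,0,0],[0,0,0]],
    [[38,0,0],[0,0,0]]
  ]
}}

```text
time: 19.1
tool_pos: [522.0, -217.7, -15.2]
tcp_rot: [180.0, -0.0, 91.6]
ft_force: [0.1, -1.2, -1.2]
finger_gap: 40.2
grip_force: 0.7
```

>>> {"method": "jog_arm", "body": {
  "rows": [
    [[4,0,0],[0,0,0]],
    [[8,0,0],[0,0,0]],
    [[12,0,0],[0,0,0]],
    [[16,0,0],[0,0,0]],
    [[20,0,0],[0,0,0]],
    [[24,0,0],[0,0,0]],
    [[28,0,0],[0,0,0]],
    [[32,0,0],[0,0,0]],
    [[36,0,0],[0,0,0]],
    [[40,0,0],[0,0,0]]
  ]
}}

```text
time: 20.1
tool_pos: [520.8, -177.7, -15.2]
tcp_rot: [-180.0, -0.0, 91.6]
ft_force: [0.2, -1.2, -0.5]
finger_gap: 39.7
grip_force: 0.7
```

>>> {"method": "jog_arm", "body": {
  "rows": [
    [[4,0,0],[0,0,0]],
    [[8,0,0],[0,0,0]],
    [[12,0,0],[0,0,0]],
    [[16,0,0],[0,0,0]],
    [[20,0,0],[0,0,0]],
    [[24,0,0],[0,0,0]],
    [[28,0,0],[0,0,0]],
    [[32,0,0],[0,0,0]],
    [[35,0,0],[0,0,0]],
    [[37,0,0],[0,0,0]]
  ]
}}

```text
time: 21.1
tool_pos: [519.8, -140.7, -15.2]
tcp_rot: [-180.0, -0.0, 91.6]
ft_force: [0.9, -1.0, -1.1]
finger_gap: 39.8
grip_force: 0.7
```

>>> {"method": "jog_arm", "body": {
  "rows": [
    [[2,0,0],[0,0,0]],
    [[4,0,0],[0,0,0]],
    [[6,0,0],[0,0,0]],
    [[7,0,0],[0,0,0]],
    [[8,0,0],[0,0,0]],
    [[8,0,0],[0,0,0]]
  ]
}}

```text
time: 21.7
tool_pos: [519.6, -132.9, -15.2]
tcp_rot: [180.0, -0.0, 91.6]
ft_force: [-0.3, -0.3, -0.9]
finger_gap: 40.1
grip_force: 0.2
```

```bash
python3 - <<'E'
from h import *
s=r.sense(); print(s['tool_pos'].round(1),s['tcp_rot'].round(2),s['ft_force'].round(1))
im,d=r.snapshot('scene'); np.savez('s7.npz',im=im,d=d,c=cloud('scene',d))
im2,_=r.snapshot('wrist'); np.savez('w7.npz',im=im2,T=pose('wrist',s)[1])
a=cv2.resize(im[130:226,172:300],(800,600),interpolation=cv2.INTER_CUBIC)
cv2.imwrite('pics/s7.png',a)
E
```

```text
[ 519.6 -132.9  -15.2] [ 1.80e+02 -1.00e-02  9.16e+01] [-0.3 -0.3 -0.9]
```

View pics/s7.png

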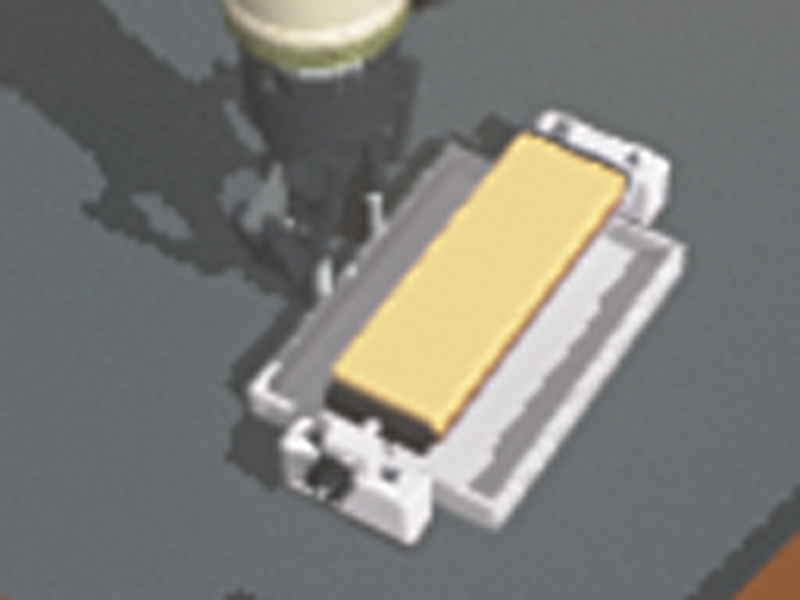

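The scene view (scale 6.25, offset 172,130) shows the tray under the stone. The +y rim corners are at about (686,243) and (500,505), and the left -y corner is at about (252,385). Stone corners are (527,132), (630,178), (440,432), (333,376).

```bash
python3 - <<'E'
from h import *
_,T=pose('scene'); o=np.array([172,130])*6.25
tr=onplane('scene',T,np.array([(686,243),(497,507),(252,385),(458,138)])+o,20,1/6.25)
st=onplane('scene',T,np.array([(333,376),(440,432),(630,178),(527,132)])+o,58,1/6.25)
print(tr.round(1).tolist(),st.round(1).tolist())
a=np.radians(1.45); ex=np.array([np.cos(a),np.sin(a)]);ey=np.array([-ex[1],ex[0]])
c=st.mean(0); print('stone',c,'tray in bridge frame'); print(np.c_[(tr-c)@ex,(tr-c)@ey].round(1))
# automatic: bright steel pixels on +y strip projected at z=20, bridge frame
z=np.load('s7.npz'); C=z['c']; im=z['im']; g=im.reshape(-1,3); P=C.reshape(-1,3)
q=np.c_[(P[:,:2]-c)@ex,(P[:,:2]-c)@ey]
m=(abs(q[:,0])<85)&(q[:,1]>35)&(q[:,1]<95)&(P[:,2]>13)&(P[:,2]<26); print(m.sum(),np.percentile(q[m,1],[5,50,95]))
# wrist view: stone -y edge vs tray
E
```

```text
[[418.8, 16.4], [609.8, 21.8], [612.5, -118.5], [419.4, -122.6]] [[609.8, -69.7], [610.4, -9.1], [426.0, -14.7], [426.7, -75.3]]
stone [518.21461116 -42.2091959 ] tray in bridge frame
[[ -97.9   61.1]
 [  93.2   61.6]
 [  92.3  -78.6]
 [-100.8  -77.8]]
76 [58.54962256 60.94102016 62.27301845]
```

>>> {"method": "jog_arm", "body": {
  "rows": [
    [[1,0,0],[0,0,0]],
    [[3,0,0],[0,0,0]],
    [[4,0,0],[0,0,0]],
    [[5,0,0],[0,0,0]],
    [[5,0,0],[0,0,0]],
    [[5,0,0],[0,0,0]]
  ]
}}

```text
time: 22.4
tool_pos: [519.5, -127.9, -15.2]
tcp_rot: [180.0, -0.0, 91.6]
ft_force: [-0.5, -0.2, -0.3]
finger_gap: 39.9
grip_force: 0.2
```

>>> {"method": "jog_arm", "body": {
  "rows": [
    [[-6,0,0],[0,0,0]],
    [[-25,0,0],[0,0,0]],
    [[-40,0,-30],[0,0,0]],
    [[-40,0,-80],[0,0,0]],
    [[-20,0,-130],[0,0,0]],
    [[0,0,-180],[0,0,0]],
    [[25,0,-220],[0,0,0]],
    [[55,0,-260],[0,0,0]],
    [[85,0,-290],[0,0,0]],
    [[85,0,-300],[0,0,0]]
  ]
}}

```text
time: 23.4
tool_pos: [518.8, -40.4, 290.2]
tcp_rot: [179.6, 0.0, 91.8]
ft_force: [0.2, -0.5, 0.0]
finger_gap: 39.7
grip_force: 0.0
```

>>> {"method": "jog_arm", "body": {
  "rows": [
    [[0,0,0],[0,0,0]],
    [[0,0,0],[0,0,0]],
    [[0,0,0],[0,0,0]]
  ]
}}

```text
time: 23.7
tool_pos: [516.2, -43.9, 282.3]
tcp_rot: [-179.8, -0.0, 91.5]
ft_force: [0.1, -0.3, -0.5]
finger_gap: 40.0
grip_force: 0.0
```

```bash
cat > meas.py <<'E'
from h import *
s=r.sense(); print(s['time'],s['tool_pos'].round(1),s['tcp_rot'].round(2))
p,T=pose('wrist',s); im,d=r.snapshot('wrist'); np.savez('w8.npz',im=im,T=T,d=d)
im2,d2=r.snapshot('scene'); np.savez('s8.npz',im=im2,d=d2)
for n,I,D,TT in (('wrist',im,d,T),('scene',im2,d2,pose('scene')[1])):
    C=cloud(n,D,TT); P=C.reshape(-1,3); hsv=cv2.cvtColor(I,cv2.COLOR_BGR2HSV).reshape(-1,3)
    near=(np.hypot(P[:,0]-516,P[:,1]+45)<150)
    st=near&(hsv[:,0]>15)&(hsv[:,0]<35)&(hsv[:,1]>70)&(P[:,2]>52)&(P[:,2]<64)
    uv=np.c_[np.where(st)[0]%512,np.where(st)[0]//512]
    w=onplane(n,TT,uv,58,1); rc=cv2.minAreaRect(w.astype(np.float32)); print(n,'stone',rc)
    c=np.array(rc[0]); a=np.radians(1.45); ex=np.array([np.cos(a),np.sin(a)]);ey=np.array([-ex[1],ex[0]])
    q=np.c_[(P[:,:2]-c)@ex,(P[:,:2]-c)@ey]
    # height edges of the rim
    for sg in (1,-1):
        m=(abs(q[:,0])<85)&(sg*q[:,1]>40)&(sg*q[:,1]<95)&(P[:,2]>12)&(P[:,2]<26)
        if m.sum()<8: print('side',sg,'few',m.sum()); continue
        k=np.polyfit(q[m,0],q[m,1],1); print('rim y',sg,m.sum(),np.percentile(q[m,1],[5,50,95]).round(1),'yaw rel',np.degrees(k[0]).round(2))
        m=(abs(q[:,0])>82)&(abs(q[:,0])<105)&(sg*q[:,1]>42)&(sg*q[:,1]<62)&(P[:,2]>12)&(P[:,2]<26)
        for t in (1,-1):
            mm=m&(t*q[:,0]>0)
            if mm.any(): print('  rim x',t,mm.sum(),np.percentile(q[mm,0],[5,50,95]).round(1))
E
python3 meas.py
```

```text
23.7 [516.2 -43.9 282.3] [-1.7979e+02 -3.0000e-02  9.1530e+01]
wrist stone ((515.6536865234375, -45.281700134277344), (182.77462768554688, 60.9249267578125), 1.523941993713379)
rim y 1 305 [66.9 68.2 69.8] yaw rel 0.48
  rim x 1 52 [93.4 94.3 96.5]
  rim x -1 50 [-93.6 -91.7 -90.7]
rim y -1 447 [-71.2 -68.7 -67.6] yaw rel 0.25
  rim x 1 41 [93.8 94.3 96.6]
  rim x -1 43 [-93.2 -90.8 -90.1]
scene stone ((518.0902099609375, -43.29560470581055), (184.58087158203125, 62.912811279296875), 1.4001799821853638)
rim y 1 82 [64.7 67.  68.4] yaw rel 0.16
  rim x 1 14 [90.4 93.1 94.6]
  rim x -1 11 [-96.1 -93.8 -90.5]
rim y -1 91 [-72.7 -69.8 -68.3] yaw rel 0.06
  rim x 1 12 [91.6 94.3 95.9]
  rim x -1 6 [-95.4 -93.8 -91.8]
```

Both cameras put the tray centred within about 1.5 mm and square within about 0.5°, and the arm is clear.

```bash
python3 -c "
from bench import r
print(r.hand_in())"
```

```text
the job is handed in; nothing more can be done
None
```

The steel drip tray lies under the whetstone bridge, centred to within about 1.5 mm and square to within about 0.5° by both cameras; I pushed it there flat with the fingertips and handed in at about 24 s.

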